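# Close the sample chamber: wing screws in cross order

## Robot

A 6-joint arm with a two-finger parallel gripper is mounted at the origin on a cart in front of the work surface, level with it; the furniture and walls round the work are solid. World frame = base frame: x ahead of the robot, y to its left, z up, the work surface at z = 0. Lengths are in m, angles in degrees, forces in N, time in s.
With the tool pointing down it reaches from about 0.35 to 0.85 m from the base axis. Payload 8.1 kg.
Tool frame: the origin (TCP) lies between the finger pads; the fingertips stand 19 mm ahead of it and the grasp point (between the pads) is the TCP; x points along the fingers, y is the direction in which the jaws open and shut, and the axes are right-handed (so a half turn about x gives the same grasp; the last joint's range is limited). The gripper opens to 85 mm and grips with 20 to 120 N. Pads are 22 mm wide; open, the fingers measure 114 mm over their backs; the gripper's body (76 mm by 85 mm) begins 54 mm behind the grasp point. The pads swing forward as they close: fully open they stand 13 mm farther back than shut.
Start: joints at [60.138, 7.471, 85.268, -0, 87.261, -4.893], TCP at [0.253, 0.544, 0.25] pointing down, gripper open.
Joint ranges: [-169.43, 169.43], [-51.17, 129.36], [1.28, 143.12], [-76.62, 256.62], [0, 156.53], [-152.29, 152.29]. Speed limits (degrees/s): [136.94, 136.94, 159.86, 180, 180, 180].

## Interface

Orientations are given as [roll, pitch, yaw] about the fixed x, y, z axes, in that order (R = Rz(yaw) Ry(pitch) Rx(roll)).
In Python, from rig import status, viewer, order gives the robot as it stands.
- The arm moves only by the tool arm_command, never from a script. Its argument "steps" is one flat list of numbers, 7 for each row, row after row: the gripper command: -1 is shut, 1 is fully open, values between are in proportion, then the shift along the tool's x, y, z in m, then the turn, a rotation vector about the tool's x, y, z in degrees. In form: [claw, x, y, z, wx, wy, wz, claw, x, y, z, wx, wy, wz, ...]. A call has exactly 8 rows; each row is the pose to reach, as a shift and turn from the pose measured when the call began, along the tool's axes at that moment; what a row does not reach only later rows make up. A row lasts 1/8 s, in which the tool goes at most 62.5 mm and 10.7 degrees, less where a joint would pass 70% of its speed; a pose out of reach is approached as far as the arm can. A call with a gripper value outside its range is refused whole. The fingers move at their own pace and stop on an object; "grip_force" is the grip in N (left out, the last holds). Time passes only in rows, so rows that repeat a pose let the fingers close, or fill a call up. It gives the time, the measured TCP pose, the force and the opening at its end, in the units of the state.
- status.get_obs(): the state, without advancing time (a new reading comes with each control period).
- viewer.capture(name): name is "scene" or "top" or "wrist"; returns a dict with "pixels" (420x560x3 uint8, red, green, blue), "fx", "fy", "cx", "cy" (pixels), "rvec" (rotation vector, rad) and "tvec" (3), from world to camera coordinates, as OpenCV has them; the wrist camera has in their place "hand_eye" (4x4, takes a point from camera to tool coordinates, whose origin is the TCP and whose axes are the tool frame's). Camera axes: x right, y down, z forward; pixel columns grow to the right and rows downward; lengths in m; the calibration is good to about 2 mm. A picture is of the moment at which its call begins: read the wrist's pose just before it. There is no depth.
- order.finish_job(): hands the job in, once; it reports no verdict.
Trained networks look in a picture, given as the dict that the camera call returned (one of the last four; its "shot" number tells which), for a name from the list of things; names that differ only in an ending like _2 or _b are one class to them, and where a whole thing is asked for, a point or a joint stands for the part that bears it (a point fixed in the world has none). Each returns a list of dicts, best first, with "p" (0 to 1); they miss things now and then, are a little off and sometimes report something else, mostly with a low value. They report only what shows in the picture. A call takes as long as a camera call.
- viewer.search_frame(picture, label): "xy" ([column, row] in pixels, amid what is visible of it).
- viewer.masks_of(picture, label): "mask" (420x560 bool, what is visible of it) and "xy" ([column, row] in pixels, amid what is visible of it).
The state is a dict: "t": time; "qpos": joint angles; "joint_velocities": joint speeds; "joint_efforts": joint torques, N m; "ee_pos": TCP position; "tool_rot": TCP orientation; "ft_force": force on the tool from outside, world axes, zero at the start; "moment": the same for the moment, N m; "gripper_width": opening from 0.0 (shut) to 1.0 (fully open).
Only numpy, scipy, OpenCV 4.12 (cv2) and the standard library are available. Lean on these libraries where they do the work, as an engineer would, in place of code of your own. Each camera call takes 0.05 s, during which the arm holds its last target.

## Task

The gasketed cover of the round sample chamber is held by four wing screws that are only finger-loose. Tighten each one clockwise (seen from above) until it stops: first two screws that face each other across the cover, both fully home before you turn the other two, then those, so that the gasket closes evenly. Leave the tin, the tweezers, the pot and the small disc round the chamber where they are.

Things in the scene. Friction and masses are not known exactly. Their poses are not given: they have to be found in the camera images.
- cover_centre (a point): Centre of the cover's top face, 94 mm above the desk, z up, x and y the chamber's own. Chamber: squat pale metal pot fixed to the desk, 160 mm across cover and flange, black gasket between. On the cover a low sight glass (60 mm across, 6 mm high); from the side, 38 mm up, a capped pipe stub 33 mm thick reaches 113 mm out along +y. Four wing screws stand on the cover.
- screw_1_wings (a point): Centre of the wings of screw 1 (black, steel washer), on its axis, 26.5 mm above the cover. The two wings form a flat blade: 44 mm long along this point's x, 9 mm thick along y, 25 mm high, z up; under them a hub of 17 mm diameter. Screw 1 stands on the chamber's +x+y diagonal, 62 mm from the cover's centre, opposite screw 3; neighbours are 88 mm apart.
- screw_2_wings (a point): The same point and axes on screw 2, on the chamber's -x+y diagonal, opposite screw 4.
- screw_3_wings (a point): The same point and axes on screw 3, on the chamber's -x-y diagonal, opposite screw 1.
- screw_4_wings (a point): The same point and axes on screw 4, on the chamber's +x-y diagonal, opposite screw 2.
- screw_1 (a joint): Angle of screw 1, rad: what is left to turn clockwise (seen from above) until it stops dead at 0, fully home; 1.0 to 1.4 at the start. Right-hand thread: it sinks 6 mm a turn (1.3 mm at most here), needs about 0.1 N m, stays where it is left. The stop is rigid; each screw's wings have another heading there.
- screw_2 (a joint): The same for screw 2.
- screw_3 (a joint): The same for screw 3.
- screw_4 (a joint): The same for screw 4.
- tin: Bystander: round grey planchet tin, 66 mm across, 24 mm high, loose on the desk; origin under its centre.
- tweezers: Bystander: steel tweezers, 131 mm long, lying loose on the desk in front of the chamber; origin under their centre.
- pot: Bystander: dark sample pot with a white ribbed cap, 56 mm across, 60 mm high, loose on the desk; origin under its centre.
- source: Bystander: small sealed disc, 25 mm across, 7 mm high, loose on the desk; origin under its centre.

How it is judged (in metres and radians):
On the way, in this order (a step that is already met when the one before it is completed fails the run):
1. two opposite screws are fully home while the other two are still loose (((value of joint each of screw_1, screw_3 below 0.15 rad and value of joint each of screw_2, screw_4 above 0.75 rad) or (value of joint each of screw_2, screw_4 below 0.15 rad and value of joint each of screw_1, screw_3 above 0.75 rad))), for 0.2 s.
2. all four screws are fully home (value of joint each of screw_1, screw_2, screw_3, screw_4 below 0.15 rad), for 0.2 s.
At the end, for the whole second after the job is handed in: All four wing screws stand within 0.15 rad of their stops, one opposite pair having been brought home while the other pair was still loose (more than 0.75 rad to go); the tin, tweezers, pot and disc lie within 30 mm of where they were (all of step 2 and distance of each of tin, tweezers, pot, source from where it was at the start of the episode below 0.03 m); the robot touches nothing.
It fails at once if a bystander is shoved more than 30 mm (distance of any of tin, tweezers, pot, source from where it was at the start of the episode above 0.03 m).
It also fails if it takes over 70 s, if anything falls off the work surface, if the arm or the gripper's body presses on something with over 40 N, if the wrist force passes 120 N, or if a joint passes its speed limit or range.

## Working session

There is one attempt and no reset: what is moved stays moved. The work goes in short steps, Python scripts to look and compute and a tool call to move; the robot and the scene stay as the last step left them, time stands still between calls to the robot, and variables do not carry over. Pictures are saved under pics/ and viewed, and the job is handed in when it is done.

Besides the shell and the picture viewer there is one more tool, called as name(argument=value, ...) on one line, values as JSON. arm_command: Moves the arm, as the interface text tells. Its arguments: {"type":"object","properties":{"steps":{"type":"array","items":{"type":"number"}},"grip_force":{"type":"number"}},"required":["steps"]}

```bash
ls; mkdir -p pics
python3 - <<'E'
from rig import status, viewer
import cv2,pickle
print(status.get_obs())
for n in ["scene","top","wrist"]:
    p=viewer.capture(n); pickle.dump(p,open(f"{n}.pkl","wb"))
    cv2.imwrite(f"pics/{n}0.png",p["pixels"][:,:,::-1])
    print(n,{k:v for k,v in p.items() if k!="pixels"})
    for l in ["cover_centre","screw_1_wings","screw_1","tin","tweezers","pot","source"]:
        try: print(l,[(r["p"].__round__(2),[round(float(a),1) for a in r["xy"]]) for r in viewer.search_frame(p,l)])
        except Exception as e: print(l,e)
E
```

```text
pics
{'t': 0.0, 'qpos': array([ 6.01362076e+01,  7.51501425e+00,  8.53288654e+01, -3.84263025e-04,
        8.72615045e+01, -4.89200878e+00]), 'joint_velocities': array([-0.06432994,  0.05293622,  0.02677144,  0.06486738, -0.05978696,
        0.0565585 ]), 'joint_efforts': array([ 2.04930247e-04, -5.69413340e+01, -5.00548339e+01, -1.53484461e-04,
        1.48891623e-02, -6.12859617e-05]), 'ee_pos': array([0.25301986, 0.54347821, 0.24924934]), 'tool_rot': array([ -94.68334875,   89.8946152 , -119.65511368]), 'ft_force': array([ 1.00264732, -0.5445955 , -0.55526892]), 'moment': array([-0.01263134, -0.0155802 ,  0.02625402]), 'gripper_width': 1.0015310922207774}
scene {'fx': 461.3623005450909, 'fy': 461.3623005450909, 'cx': 274.43798584673846, 'cy': 205.1868163274073, 'rvec': array([ 2.00341047, -1.30826694,  0.55808043]), 'tvec': array([-0.17662644,  0.39128806,  0.62885306]), 'shot': 1}
cover_centre [(0.81, [308.4, 228.3])]
screw_1_wings [(0.65, [285.0, 191.7])]
screw_1 [(0.8, [328.3, 223.1]), (0.62, [281.8, 221.1]), (0.61, [287.0, 189.2]), (0.49, [330.7, 190.5])]
tin [(0.66, [378.6, 3
[... 491 characters left out ...]
47, [329.7, 177.6]), (0.44, [290.0, 185.4])]
tin [(0.61, [392.9, 253.1])]
tweezers [(0.64, [213.5, 265.7])]
pot [(0.92, [171.9, 253.1])]
source []
wrist {'fx': 356.36250898110603, 'fy': 356.36250898110603, 'cx': 279.502741261543, 'cy': 207.82907103162768, 'hand_eye': array([[-1.77051917e-03, -2.97201681e-01,  9.54813084e-01,
        -1.24063120e-01],
       [ 9.99998401e-01, -2.85236846e-04,  1.76552196e-03,
         7.74649019e-04],
       [-2.52368221e-04,  9.54814683e-01,  2.97201711e-01,
        -7.43211871e-02],
       [ 0.00000000e+00,  0.00000000e+00,  0.00000000e+00,
         1.00000000e+00]]), 'shot': 3}
cover_centre []
screw_1_wings []
screw_1 []
tin []
tweezers []
pot []
source []
```

View pics/scene0.png

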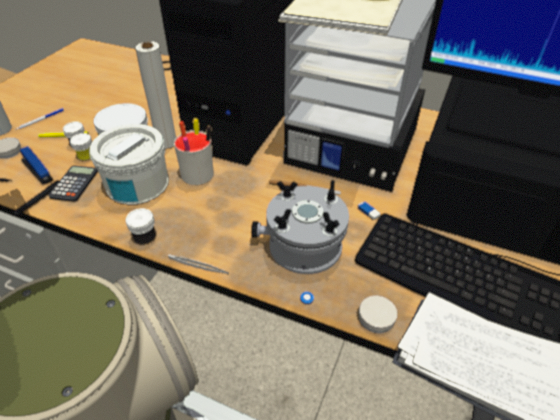

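View pics/top0.png

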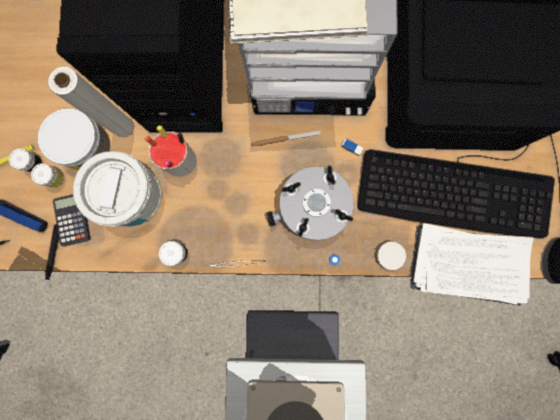

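View pics/wrist0.png

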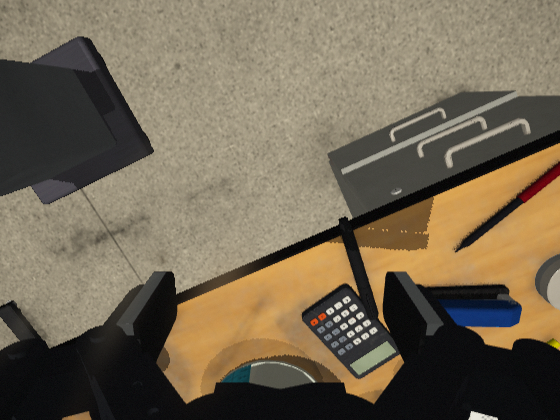

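```bash
cat > h.py <<'E'
import numpy as np,cv2
from scipy.spatial.transform import Rotation as R
def cam_world(p,obs=None):
    "returns Rcw (cam->world), cam origin"
    if "rvec" in p:
        A=cv2.Rodrigues(np.array(p["rvec"]))[0]; return A.T,-A.T@np.array(p["tvec"])
    H=np.array(p["hand_eye"]); T=tool(obs)
    M=T@H; return M[:3,:3],M[:3,3]
def tool(obs):
    T=np.eye(4); T[:3,:3]=R.from_euler("xyz",obs["tool_rot"],degrees=True).as_matrix(); T[:3,3]=obs["ee_pos"]; return T
def ray(p,xy,z,obs=None):
    Rc,o=cam_world(p,obs); d=Rc@np.array([(xy[0]-p["cx"])/p["fx"],(xy[1]-p["cy"])/p["fy"],1.0])
    return o+d*(z-o[2])/d[2]
def proj(p,X,obs=None):
    Rc,o=cam_world(p,obs); c=(np.atleast_2d(X)-o)@Rc
    return c[:,:2]/c[:,2:]*[p["fx"],p["fy"]]+[p["cx"],p["cy"]]
def target(obs,pos,yaw=None,Rt=None):
    "tool pointing down with jaw (tool y) heading yaw deg; returns shift in tool axes and rotvec deg"
    T=tool(obs)
    if Rt is None:
        y=np.array([np.cos(np.radians(yaw)),np.sin(np.radians(yaw)),0]); x=np.array([0,0,-1.]); Rt=np.c_[x,y,np.cross(x,y)]
    return T[:3,:3].T@(np.array(pos)-T[:3,3]), np.degrees(R.from_matrix(T[:3,:3].T@Rt).as_rotvec())
E
python3 - <<'E'
from h import *
import pickle
for n,xy,xs in [("top",[316,203],[271,219]),("scene",[308,211],[254,229])]:
    p=pickle.load(open(n+".pkl","rb")); print(n,ray(p,xy,.094+.004),ray(p,xs,.094-.038), cam_world(p)[1])
    im=p["pixels"]; c=im[140:270,250:380] if n=="top" else im[165:280,235:365]
    cv2.imwrite(f"pics/{n}z.png",cv2.resize(c,None,fx=4.5,fy=4.5,interpolation=cv2.INTER_CUBIC)[:,:,::-1])
from rig import status
o=status.get_obs();T=tool(o);print(T)
E
```

```text
top [ 0.50475245 -0.0377359   0.098     ] [0.47245424 0.06016236 0.056     ] [0.39985967 0.02118428 0.94122066]
scene [ 0.5090932  -0.03911178  0.098     ] [0.46013814 0.05454218 0.056     ] [-0.1015772  -0.24452392  0.71389743]
[[-4.49637981e-05  4.22149913e-01  9.06526033e-01  2.53242796e-01]
 [ 3.31398249e-05  9.06526034e-01 -4.22149912e-01  5.43942187e-01]
 [-9.99999998e-01  1.10606505e-05 -5.47508278e-05  2.50292302e-01]
 [ 0.00000000e+00  0.00000000e+00  0.00000000e+00  1.00000000e+00]]
```

View pics/topz.png

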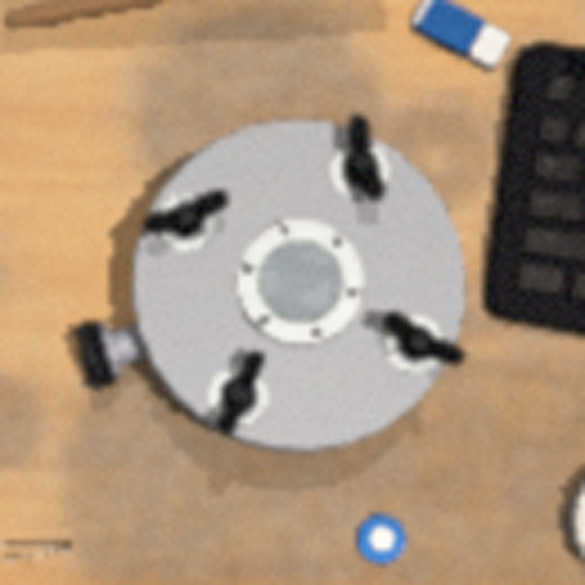

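View pics/scenez.png

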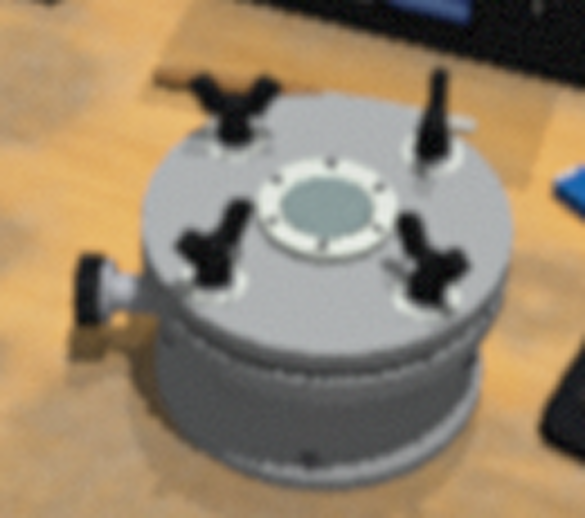

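arm_command(steps=[0.0,-0.01,-0.05,0.062,0,0,0,0.0,-0.01,-0.1,0.124,0,0,0,0.0,-0.01,-0.145,0.18,0,0,0,0.0,-0.01,-0.19,0.235,0,0,0,0.0,-0.01,-0.23,0.285,0,0,0,0.0,-0.01,-0.27,0.335,0,0,0,0.0,-0.01,-0.31,0.385,0,0,0,0.0,-0.01,-0.35,0.435,0,0,0], grip_force=60)

```text
t: 2.2
ee_pos: [0.4744, 0.0938, 0.2607]
tool_rot: [36.3, 89.9, 11.3]
ft_force: [0.3, -0.0, -0.4]
gripper_width: 0.5
```

Run:
```python
from h import *
from rig import status
o=status.get_obs();print(o["t"],o["ee_pos"],o["qpos"],o["ft_force"],o["gripper_width"]);print(target(o,[.548,-.057,.26],65))
```

```text
2.2 [0.47441129 0.09379099 0.26069831] [ 5.10034675e+00 -1.11624347e+01  1.02418841e+02  7.34418838e-03
  8.86758011e+01 -5.99305512e+01] [ 0.30359061 -0.04803594 -0.39850593] 0.49977011809488026
(array([ 0.00074909, -0.10563357,  0.13036371]), array([ 0.03073254,  0.0549791 , -0.04033637]))
```

arm_command(steps=[-0.3,0,-0.035,0.043,0,0,0,-0.3,0,-0.07,0.087,0,0,0,-0.3,0,-0.105,0.13,0,0,0,-0.3,0,-0.105,0.13,0,0,0,-0.3,0,-0.105,0.13,0,0,0,-0.3,0,-0.105,0.13,0,0,0,-0.3,0,-0.105,0.13,0,0,0,-0.3,0,-0.105,0.13,0,0,0])

```text
t: 3.2
ee_pos: [0.5479, -0.0555, 0.261]
tool_rot: [31.3, 89.9, 6.4]
ft_force: [0.1, 0.5, 0.1]
gripper_width: 0.348
```

Run:
```python
from h import *
from rig import status,viewer
import pickle
o=status.get_obs();print(o["t"],o["ee_pos"],o["gripper_width"])
p=viewer.capture("wrist")
cv2.imwrite("pics/w1.png",p["pixels"][:,:,::-1])
m=viewer.masks_of(p,"screw_1_wings"); m2=viewer.masks_of(p,"cover_centre")
pickle.dump((o,p,m,m2),open("w1.pkl","wb"))
for r in m+m2: print(r["p"],r["xy"],r["mask"].sum() if "mask" in r else 0)
```

```text
3.2 [ 0.54785617 -0.05549524  0.26096349] 0.34816172464763534
0.74 [272.2, 215.4] 841
0.62 [358.8, 139.4] 1070
0.77 [280.8, 125.9] 33731
```

View pics/w1.png

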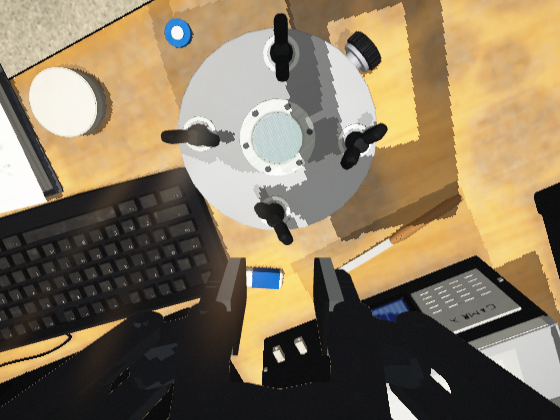

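```bash
cat > fit.py <<'E'
from h import *
import pickle
from scipy.optimize import minimize
o,p,m,m2=pickle.load(open("w1.pkl","rb"))
g=p["pixels"].max(2)
def rend(polys):
    im=np.zeros((420*2,560*2),np.uint8)
    for q in polys:
        h=cv2.convexHull(np.float32(q*2).reshape(-1,1,2)); cv2.fillConvexPoly(im,np.int32(np.round(h*16)),255,shift=4)
    return cv2.resize(im,(560,420),interpolation=cv2.INTER_AREA)/255.
a=np.linspace(0,2*np.pi,24)
def screw(x,y,h,zc=.094):
    c,s=np.cos(h),np.sin(h); P=[]
    for u in(-.022,.022):
        for v in(-.0045,.0045):
            for z in(.014,.039): P.append([x+c*u-s*v,y+s*u+c*v,zc+z])
    H=[[x+.0085*np.cos(t),y+.0085*np.sin(t),zc+z] for t in a for z in(.003,.018)]
    return rend([proj(p,np.array(P),o),proj(p,np.array(H),o)])
E
python3 - <<'E'
from fit import *
c=cv2.resize(p["pixels"][0:260,150:410],None,fx=2.3,fy=2.3,interpolation=cv2.INTER_CUBIC)
cv2.imwrite("pics/w1z.png",c[:,:,::-1])
d=cv2.resize(((g<60)*255).astype(np.uint8)[0:260,150:410],None,fx=2.3,fy=2.3);cv2.imwrite("pics/w1d.png",d)
# cover centre via mask ellipse
mk=m2[0]["mask"].astype(np.uint8); 
cn=max(cv2.findContours(mk,cv2.RETR_EXTERNAL,cv2.CHAIN_APPROX_NONE)[0],key=len)[:,0]
W=np.array([ray(p,q,.094,o)[:2] for q in cn]); A=np.c_[2*W,np.ones(len(W))];
for _ in range(5):
    s=np.linalg.lstsq(A,(W**2).sum(1),rcond=None)[0]; r=np.sqrt(s[2]+s[0]**2+s[1]**2); res=abs(np.hypot(*(W-s[:2]).T)-r); k=res<np.percentile(res,80)
    A,W=A[k],W[k]
print("cover",s[:2],r)
for q in [(281,48),(365,145),(273,222),(190,137)]: 
    w=ray(p,q,.1205,o); print(w, np.degrees(np.arctan2(w[1]-s[1],w[0]-s[0])),np.hypot(w[1]-s[1],w[0]-s[0]))
w=ray(p,(372,48),.056,o);print("stub",np.degrees(np.arctan2(w[1]-s[1],w[0]-s[0])))
E
```

```text
cover [ 0.50832125 -0.03751937] 0.07990771547335562
[ 0.45272818 -0.00873046  0.1205    ] 152.62258006923005 0.06260503593171837
[0.53842043 0.01988106 0.1205    ] 62.32873747464029 0.06481334847621771
[ 0.564322  -0.0672645  0.1205   ] -27.975264846684286 0.06341022083987156
[ 0.47903395 -0.09423063  0.1205    ] -117.31310679788804 0.06382720462769445
stub 106.27275769959323
```

View pics/w1z.png

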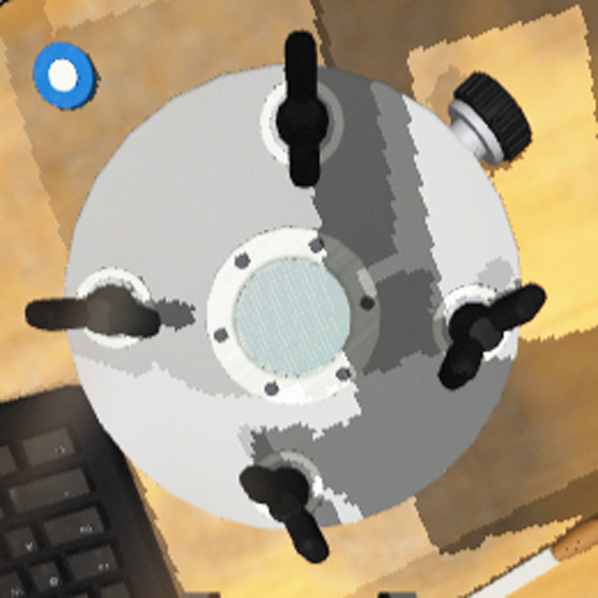

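View pics/w1d.png

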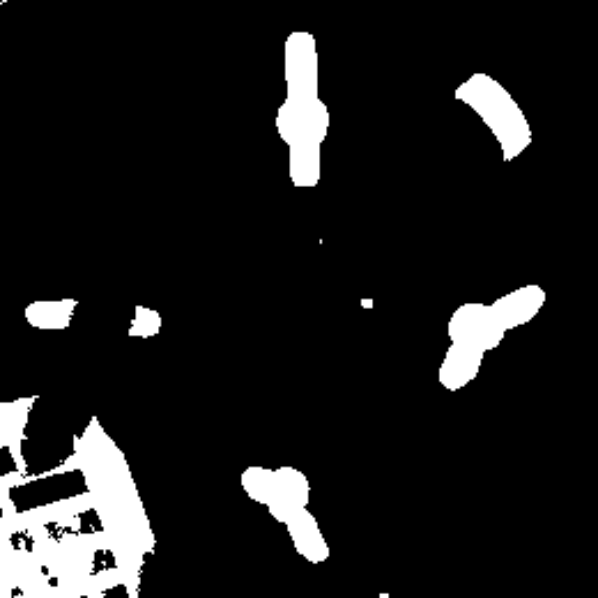

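Run:
```python
from fit import *
T={2:[(301,45),(305,173)],1:[(534,297),(458,375)],4:[(257,482),(315,550)],3:[(40,314),(146,322)]}
s=np.array([0.5083,-0.0375])
for z in(.122,.128,.132):
  for k,(a_,b_) in sorted(T.items()):
    A,B=[ray(p,(q[0]/2.3+150,q[1]/2.3),z,o) for q in(a_,b_)]
    M=(A+B)/2-[*s,0]
    print(z,k,"len %.1f"%(1e3*np.hypot(*(A-B)[:2])),"head %.1f"%(np.degrees(np.arctan2(*(A-B)[1::-1]))%180),"mid r %.1f ang %.1f"%(1e3*np.hypot(*M[:2]),np.degrees(np.arctan2(M[1],M[0]))-(90*k-45)), ((A+B)/2)[:2].round(4))
```

```text
0.122 1 len 33.4 head 112.8 mid r 64.9 ang 16.6 [0.5391 0.0196]
0.122 2 len 34.7 head 157.2 mid r 62.4 ang 17.2 [ 0.4531 -0.0083]
0.122 3 len 33.4 head 60.8 mid r 63.2 ang -341.6 [ 0.48  -0.094]
0.122 4 len 31.6 head 13.7 mid r 65.0 ang -341.8 [ 0.5663 -0.0668]
0.128 1 len 32.7 head 112.8 mid r 63.4 ang 17.3 [0.5378 0.0186]
0.128 2 len 33.9 head 157.2 mid r 61.7 ang 17.2 [ 0.4537 -0.0087]
0.128 3 len 32.7 head 60.8 mid r 61.7 ang -342.3 [ 0.48   -0.0924]
0.128 4 len 30.8 head 13.7 mid r 62.8 ang -341.8 [ 0.5643 -0.0659]
0.132 1 len 32.1 head 112.8 mid r 62.4 ang 17.7 [0.5369 0.0179]
0.132 2 len 33.4 head 157.2 mid r 61.2 ang 17.2 [ 0.4541 -0.0089]
0.132 3 len 32.2 head 60.8 mid r 60.8 ang -342.7 [ 0.48   -0.0913]
0.132 4 len 30.4 head 13.7 mid r 61.3 ang -341.8 [ 0.563  -0.0652]
```

```bash
cat > tg.py <<'E'
from h import *
from rig import status
import sys
S={1:(.5372,.0178),2:(.4537,-.0089),3:(.4804,-.0924),4:(.5639,-.0657)}
def go(k,z,yaw):
    o=status.get_obs(); a,b=target(o,[*S[k],z],yaw)
    print("t",o["t"],"shift",a.round(4),"turn",b.round(1)); T=tool(o)
    print("ee",o["ee_pos"].round(4),"jawhead %.1f"%np.degrees(np.arctan2(T[1,1],T[0,1])),"j",o["qpos"].round(1),"F",o["ft_force"].round(1),"M",o["moment"].round(2),"w",round(o["gripper_width"],3))
if __name__=="__main__": go(int(sys.argv[1]),float(sys.argv[2]),float(sys.argv[3]))
E
python3 tg.py 1 .1295 22.8
```

```text
t 3.35 shift [ 0.1313  0.0622 -0.0409] turn [42.3  0.  -0.1]
ee [ 0.5479 -0.0559  0.2608] jawhead 65.1 j [-11.2  -0.5  92.4   0.   88.  -76.2] F [ 0.6 -0.7 -0.1] M [-0.01  0.02  0.04] w 0.351
```

arm_command(steps=[-0.3,0.02,0.02,-0.013,10.5,0,0,-0.3,0.04,0.04,-0.027,21,0,0,-0.3,0.06,0.062,-0.041,31.5,0,0,-0.3,0.07,0.062,-0.041,42.3,0,0,-0.3,0.08,0.062,-0.041,42.3,0,0,-0.3,0.08,0.062,-0.041,42.3,0,0,-0.3,0.08,0.062,-0.041,42.3,0,0,-0.3,0.08,0.062,-0.041,42.3,0,0])

```text
t: 4.35
ee_pos: [0.5374, 0.0173, 0.1815]
tool_rot: [69.3, 89.9, 2.1]
ft_force: [-0.4, 0.2, -0.5]
gripper_width: 0.348
```

```bash
python3 tg.py 1 .1295 22.8
python3 - <<'E'
from h import *
from rig import status,viewer
import pickle
o=status.get_obs()
p=viewer.capture("wrist")
cv2.imwrite("pics/w2.png",p["pixels"][:,:,::-1])
print(proj(p,[.5372,.0178,.128],o))
E
```

```text
t 4.35 shift [ 0.052  -0.0001 -0.0006] turn [ 0.   0.  -0.1]
ee [0.5374 0.0173 0.1815] jawhead 22.8 j [ -3.6   0.2 100.2   0.   79.5 -26.4] F [-0.4  0.2 -0.5] M [-0.02 -0.04 -0.02] w 0.348
[[275.66172523 242.67227466]]
```

View pics/w2.png

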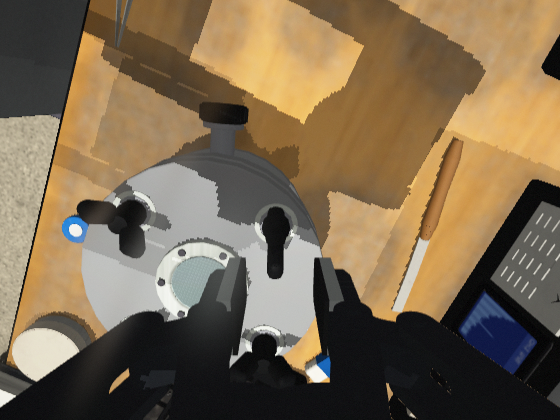

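arm_command(steps=[-0.3,0.02,0,0,0,0,0,-0.3,0.04,0,0,0,0,0,-0.3,0.052,0,0,0,0,0,-0.3,0.052,0,0,0,0,0,-1,0.052,0,0,0,0,0,-1,0.052,0,0,0,0,0,-1,0.052,0,0,0,0,0,-1,0.052,0,0,0,0,0], grip_force=60)

```text
t: 5.4
ee_pos: [0.536, 0.0167, 0.1303]
tool_rot: [-70.3, 89.9, -137.5]
ft_force: [-13.6, -3.6, 9.2]
gripper_width: 0.084
```

```bash
python3 tg.py 1 .1295 22.8
```

```text
t 5.4 shift [ 0.0008  0.0016 -0.0006] turn [-0.   0.   0.1]
ee [0.536  0.0167 0.1303] jawhead 22.8 j [-3.70e+00  2.90e+00  1.03e+02 -1.00e-01  7.42e+01 -2.64e+01] F [-13.6  -3.6   9.2] M [-0.61  2.27 -0.1 ] w 0.084
```

arm_command(steps=[-1,0.0001,0,0,8,0,0,-1,0.0002,0,0,16,0,0,-1,0.0004,0,0,24,0,0,-1,0.0005,0,0,32,0,0,-1,0.0007,0,0,40,0,0,-1,0.0008,0,0,48,0,0,-1,0.0009,0,0,55,0,0,-1,0.001,0,0,60,0,0])

```text
t: 6.4
ee_pos: [0.5353, 0.0165, 0.1299]
tool_rot: [-24.2, 89.8, -151.6]
ft_force: [-5.7, -0.6, 3.3]
gripper_width: 0.083
```

```bash
python3 tg.py 1 .1295 -37.2
```

```text
t 6.4 shift [ 0.0004  0.0007 -0.0022] turn [-0.2  0.2  0.1]
ee [0.5353 0.0165 0.1299] jawhead -37.4 j [-3.70e+00  2.90e+00  1.03e+02 -1.00e-01  7.42e+01  3.38e+01] F [-5.7 -0.6  3.3] M [-0.2   1.15  0.07] w 0.083
```

arm_command(steps=[-1,0.0001,0,0,3,0,0,-1,0.0001,0,0,6,0,0,-1,0.0002,0,0,9,0,0,-1,0.0002,0,0,12,0,0,-1,0.0003,0,0,15,0,0,-1,0.0003,0,0,15,0,0,-1,0.0003,0,0,15,0,0,-1,0.0003,0,0,15,0,0])

```text
t: 7.4
ee_pos: [0.5352, 0.0165, 0.1298]
tool_rot: [-11.8, 89.8, -154.2]
ft_force: [-4.5, 0.8, 0.3]
gripper_width: 0.09
```

```bash
python3 tg.py 1 .1295 -52.2
```

```text
t 7.4 shift [ 0.0003  0.0002 -0.0024] turn [-0.2  0.2  0. ]
ee [0.5352 0.0165 0.1298] jawhead -52.4 j [-3.70e+00  2.90e+00  1.03e+02 -1.00e-01  7.42e+01  4.87e+01] F [-4.5  0.8  0.3] M [ 0.    0.67 -0.07] w 0.09
```

arm_command(steps=[-1,0,0,0,3,0,0,-1,0,0,0,6,0,0,-1,0,0,0,9,0,0,-1,0,0,0,12,0,0,-1,0,0,0,12,0,0,-1,0,0,0,12,0,0,-1,0,0,0,12,0,0,-1,0,0,0,12,0,0])

```text
t: 8.4
ee_pos: [0.5352, 0.0166, 0.1299]
tool_rot: [-0.6, 89.8, -154.9]
ft_force: [-4.6, -0.4, 2.8]
gripper_width: 0.085
```

```bash
python3 tg.py 1 .1295 -64.2
```

```text
t 8.4 shift [ 0.0004 -0.0002 -0.0024] turn [-0.1  0.2  0. ]
ee [0.5352 0.0166 0.1299] jawhead -64.3 j [-3.70e+00  2.90e+00  1.03e+02 -1.00e-01  7.42e+01  6.07e+01] F [-4.6 -0.4  2.8] M [-0.05  0.86  2.71] w 0.085
```

```bash
sed -i 's/^S=.*/S={1:(.5357,.0168),2:(.4522,-.0099),3:(.4789,-.0934),4:(.5624,-.0667)}/' tg.py; python3 tg.py 3 .18 -29.2
```

```text
t 8.4 shift [-0.0498  0.0747  0.0985] turn [-35.1   0.2   0.1]
ee [0.5352 0.0166 0.1299] jawhead -64.3 j [-3.70e+00  2.90e+00  1.03e+02 -1.00e-01  7.42e+01  6.07e+01] F [-4.6 -0.4  2.8] M [-0.05  0.86  2.71] w 0.085
```

arm_command(steps=[-0.3,0,0,0,0,0,0,-0.3,0,0,0,0,0,0,-0.3,-0.03,0,0,0,0,0,-0.3,-0.06,0,0,0,0,0,-0.3,-0.06,0.03,0.04,-9,0,0,-0.3,-0.06,0.06,0.08,-18,0,0,-0.3,-0.06,0.0745,0.0985,-27,0,0,-0.3,-0.06,0.0745,0.0985,-35.1,0,0])

```text
t: 9.4
ee_pos: [0.4786, -0.0951, 0.1906]
tool_rot: [-10.8, 89.8, -130.0]
ft_force: [-0.3, -0.2, -0.4]
gripper_width: 0.345
```

```bash
python3 tg.py 3 .1295 -29.2
python3 - <<'E'
from h import *
from rig import status,viewer
import pickle
o=status.get_obs()
p=viewer.capture("wrist")
cv2.imwrite("pics/w3.png",p["pixels"][:,:,::-1])
p=viewer.capture("top")
cv2.imwrite("pics/t3.png",cv2.resize(p["pixels"][140:270,250:380],None,fx=4.5,fy=4.5,interpolation=cv2.INTER_CUBIC)[:,:,::-1])
E
```

```text
t 9.4 shift [ 0.0611 -0.0005 -0.0018] turn [0.  0.1 0. ]
ee [ 0.4786 -0.0951  0.1906] jawhead -29.2 j [-1.72e+01 -8.00e+00  1.07e+02 -1.00e-01  8.11e+01  1.20e+01] F [-0.3 -0.2 -0.4] M [ 0.09 -0.08 -0.  ] w 0.345
```

View pics/w3.png

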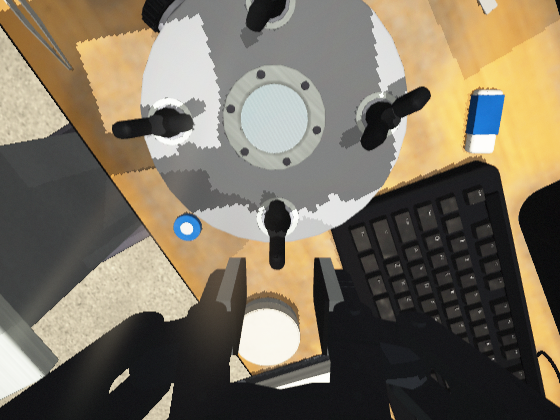

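View pics/t3.png

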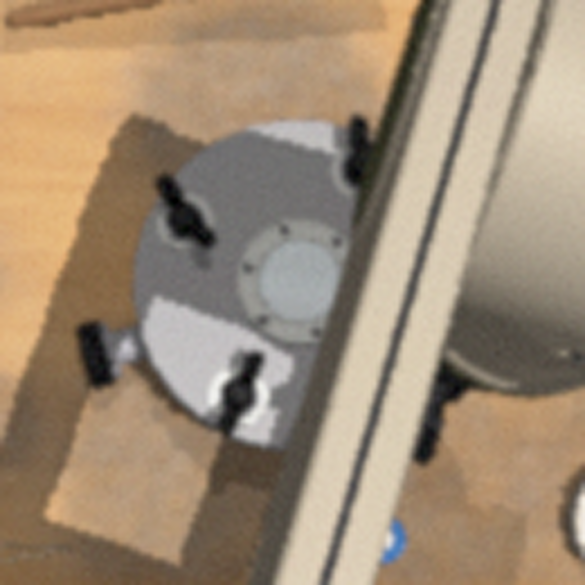

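arm_command(steps=[-0.3,0.025,-0.001,-0.002,0,0,0,-0.3,0.05,-0.001,-0.002,0,0,0,-0.3,0.061,-0.001,-0.002,0,0,0,-0.3,0.061,-0.001,-0.002,0,0,0,-1,0.061,-0.001,-0.002,0,0,0,-1,0.061,-0.001,-0.002,0,0,0,-1,0.061,-0.001,-0.002,0,0,0,-1,0.061,-0.001,-0.002,0,0,0])

```text
t: 10.5
ee_pos: [0.4792, -0.0916, 0.1309]
tool_rot: [-18.0, 89.9, -137.3]
ft_force: [-4.4, 2.6, 5.1]
gripper_width: 0.086
```

```bash
python3 tg.py 3 .1295 -29.2
```

```text
t 10.5 shift [0.0014 0.0006 0.0017] turn [-0.1  0.1  0. ]
ee [ 0.4792 -0.0916  0.1309] jawhead -29.3 j [-1.680e+01 -4.700e+00  1.104e+02 -1.000e-01  7.430e+01  1.250e+01] F [-4.4  2.6  5.1] M [ 0.45  0.86 -0.02] w 0.086
```

Good grip. Turn.

arm_command(steps=[-1,0.0003,0,0,9,0,0,-1,0.0005,0,0,18,0,0,-1,0.0007,0,0,27,0,0,-1,0.0009,0,0,36,0,0,-1,0.0011,0,0,45,0,0,-1,0.0013,0,0,54,0,0,-1,0.0015,0,0,61,0,0,-1,0.0015,0,0,64,0,0])

```text
t: 11.5
ee_pos: [0.4798, -0.0931, 0.1303]
tool_rot: [96.0, 89.8, -87.5]
ft_force: [0.2, -7.3, -3.8]
gripper_width: 0.089
```

```bash
python3 tg.py 3 .1295 -93
```

```text
t 11.5 shift [0.0008 0.0003 0.0009] turn [-0.5 -0.  -0.2]
ee [ 0.4798 -0.0931  0.1303] jawhead -93.5 j [-16.8  -4.7 110.5  -0.2  74.1  76.7] F [ 0.2 -7.3 -3.8] M [-1.34 -0.19  0.18] w 0.089
```

arm_command(steps=[-1,0.0001,0,0,4,0,0,-1,0.0002,0,0,8,0,0,-1,0.0002,0,0,12,0,0,-1,0.0003,0,0,16,0,0,-1,0.0003,0,0,16,0,0,-1,0.0003,0,0,16,0,0,-1,0.0003,0,0,16,0,0,-1,0.0003,0,0,16,0,0])

```text
t: 12.5
ee_pos: [0.4798, -0.0933, 0.1304]
tool_rot: [113.0, 89.7, -86.4]
ft_force: [-3.9, -2.1, 1.4]
gripper_width: 0.091
```

```bash
python3 tg.py 3 .1295 -109.5
```

```text
t 12.5 shift [0.0009 0.0004 0.0009] turn [ 0.1 -0.1 -0.3]
ee [ 0.4798 -0.0933  0.1304] jawhead -109.4 j [-16.8  -4.7 110.5  -0.3  74.1  92.7] F [-3.9 -2.1  1.4] M [-0.86  0.69  3.04] w 0.091
```

```bash
python3 tg.py 2 .19 67.2
```

```text
t 12.5 shift [-0.0601 -0.0692  0.0537] turn [-176.6    0.4   -0.2]
ee [ 0.4798 -0.0933  0.1304] jawhead -109.4 j [-16.8  -4.7 110.5  -0.3  74.1  92.7] F [-3.9 -2.1  1.4] M [-0.86  0.69  3.04] w 0.091
```

arm_command(steps=[-0.3,0,0,0,0,0,0,-0.3,0,0,0,0,0,0,-0.3,-0.03,0,0,0,0,0,-0.3,-0.06,0,0,0,0,0,-0.3,-0.09,0,0,-10.5,0,0,-0.3,-0.12,0,0,-21,0,0,-0.3,-0.12,0,0,-31.5,0,0,-0.3,-0.12,0,0,-42,0,0])

```text
t: 13.5
ee_pos: [0.4802, -0.0927, 0.2512]
tool_rot: [91.3, 89.7, -65.9]
ft_force: [-0.2, 0.1, -0.2]
gripper_width: 0.348
```

```bash
python3 tg.py 2 .19 67.2
python3 - <<'E'
from h import *
from rig import status,viewer
import pickle
o=status.get_obs()
p=viewer.capture("wrist")
cv2.imwrite("pics/w4.png",p["pixels"][:,:,::-1])
E
```

```text
t 13.5 shift [ 0.0607 -0.0875 -0.0063] turn [-1.344e+02  3.000e-01 -1.000e-01]
ee [ 0.4802 -0.0927  0.2512] jawhead -67.2 j [-16.8 -10.1 102.5  -0.2  87.4  50.4] F [-0.2  0.1 -0.2] M [ 0.03 -0.01 -0.  ] w 0.348
```

View pics/w4.png

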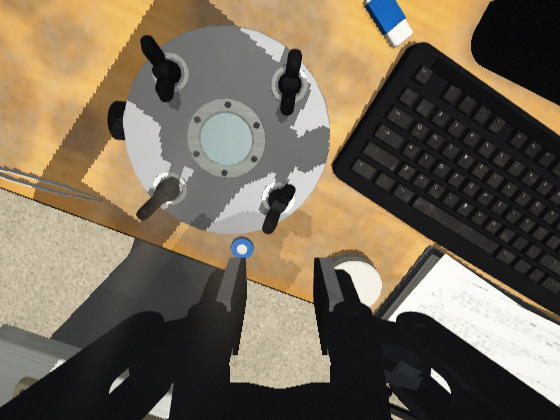

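Run:
```python
from h import *
from rig import status,viewer
p=viewer.capture("wrist");o=status.get_obs()
c=cv2.resize(p["pixels"][20:250,100:340],None,fx=2.5,fy=2.5,interpolation=cv2.INTER_CUBIC)
cv2.imwrite("pics/w4z.png",c[:,:,::-1])
T={1:[(148,43),(169,96)],2:[(178,184),(145,213)],3:[(290,190),(268,226)],4:[(295,55),(288,108)]}
for k,(a,b) in T.items():
    A,B=ray(p,a,.128,o),ray(p,b,.128,o);d=A-B;print(k,np.degrees(np.arctan2(d[1],d[0]))%180,np.hypot(*d[:2]),((A+B)/2)[:2])
```

```text
1 40.530715660079395 0.03362735661979336 [0.53732213 0.01489789]
2 152.59676176257875 0.03368068319942985 [ 0.4549596  -0.01202777]
3 172.36011469972303 0.03165159167082942 [ 0.48073583 -0.09275483]
4 15.236910218348353 0.03291458550719593 [ 0.56362398 -0.06714254]
```

View pics/w4z.png

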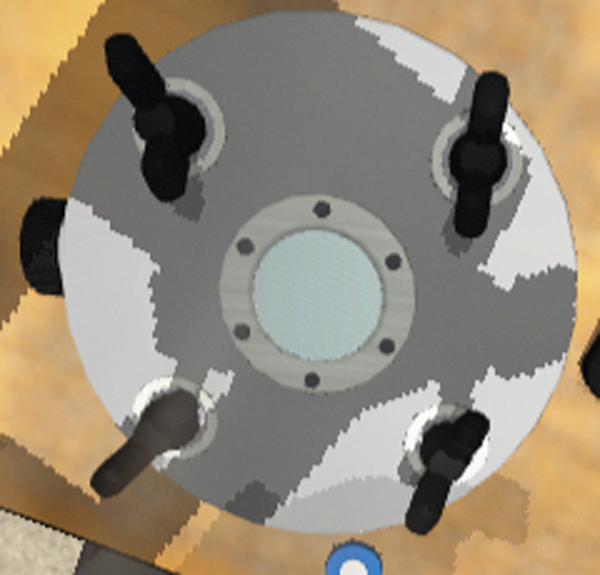

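arm_command(steps=[-0.3,0,-0.02,-0.001,-10.5,0,0,-0.3,0,-0.04,-0.002,-21,0,0,-0.3,0,-0.06,-0.003,-31.5,0,0,-0.3,0,-0.08,-0.005,-42,0,0,-0.3,0,-0.0875,-0.006,-52.5,0,0,-0.3,0,-0.0875,-0.006,-63,0,0,-0.3,0,-0.0875,-0.006,-73.5,0,0,-0.3,0,-0.0875,-0.006,-84,0,0])

```text
t: 14.6
ee_pos: [0.4518, -0.0094, 0.2502]
tool_rot: [-3.3, 89.8, -76.6]
ft_force: [0.1, -0.3, -0.4]
gripper_width: 0.348
```

```bash
python3 tg.py 2 .19 67.2
```

```text
t 14.6 shift [0.0602 0.0003 0.0004] turn [-50.6   0.2   0.1]
ee [ 0.4518 -0.0094  0.2502] jawhead 16.6 j [ -7.5 -16.2 107.7  -0.2  88.4 -24.2] F [ 0.1 -0.3 -0.4] M [-0.01  0.03  0.02] w 0.348
```

arm_command(steps=[-0.3,0.01,0,0,-10.5,0,0,-0.3,0.02,0,0,-21,0,0,-0.3,0.03,0,0,-31.5,0,0,-0.3,0.05,0,0,-42,0,0,-0.3,0.06,0,0,-50.6,0,0,-0.3,0.06,0,0,-50.6,0,0,-0.3,0.06,0,0,-50.6,0,0,-0.3,0.06,0,0,-50.6,0,0])

```text
t: 15.6
ee_pos: [0.4522, -0.0096, 0.1909]
tool_rot: [-37.6, 89.8, -60.5]
ft_force: [0.5, -0.4, 1.0]
gripper_width: 0.349
```

```bash
python3 tg.py 2 .1295 67.2
python3 - <<'E'
from h import *
from rig import status,viewer
import pickle
o=status.get_obs()
p=viewer.capture("wrist")
cv2.imwrite("pics/w5.png",p["pixels"][:,:,::-1])
E
```

```text
t 15.6 shift [ 0.0614 -0.0001 -0.0001] turn [-0.1  0.2  0.1]
ee [ 0.4522 -0.0096  0.1909] jawhead 67.1 j [ -7.6 -14.2 112.3  -0.2  81.7 -74.6] F [ 0.5 -0.4  1. ] M [-0.   -0.01 -0.03] w 0.349
```

View pics/w5.png

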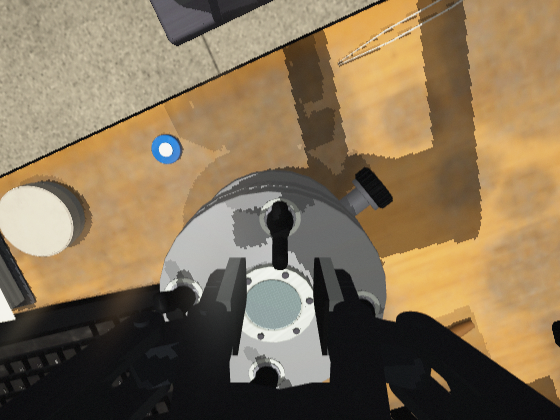

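arm_command(steps=[-0.3,0.025,0,0,0,0,0,-0.3,0.05,0,0,0,0,0,-0.3,0.061,0,0,0,0,0,-0.3,0.061,0,0,0,0,0,-1,0.061,0,0,0,0,0,-1,0.061,0,0,0,0,0,-1,0.061,0,0,0,0,0,-1,0.061,0,0,0,0,0])

```text
t: 16.65
ee_pos: [0.4531, -0.01, 0.131]
tool_rot: [-23.0, 89.7, -45.9]
ft_force: [-2.0, -0.8, 7.3]
gripper_width: 0.087
```

```bash
python3 tg.py 2 .1295 67.2
```

```text
t 16.65 shift [ 0.0015 -0.0002 -0.0009] turn [-0.1  0.3  0.1]
ee [ 0.4531 -0.01    0.131 ] jawhead 67.1 j [ -7.6 -10.8 115.9  -0.2  74.6 -74.6] F [-2.  -0.8  7.3] M [-0.13  0.21  0.05] w 0.087
```

arm_command(steps=[-1,0.0003,0,0,9,0,0,-1,0.0005,0,0,18,0,0,-1,0.0007,0,0,27,0,0,-1,0.0009,0,0,36,0,0,-1,0.0011,0,0,45,0,0,-1,0.0013,0,0,54,0,0,-1,0.0015,0,0,61,0,0,-1,0.0015,0,0,64,0,0])

```text
t: 17.65
ee_pos: [0.452, -0.0109, 0.13]
tool_rot: [7.7, 89.7, -79.4]
ft_force: [-10.6, -5.2, 10.2]
gripper_width: 0.083
```

```bash
python3 tg.py 2 .1295 3.2
```

```text
t 17.65 shift [ 0.0005  0.0003 -0.001 ] turn [-0.3  0.3 -0. ]
ee [ 0.452  -0.0109  0.13  ] jawhead 2.9 j [ -7.6 -10.8 116.   -0.3  74.7 -10.5] F [-10.6  -5.2  10.2] M [-0.87  1.93  0.14] w 0.083
```

arm_command(steps=[-1,0,0,0,4,0,0,-1,0,0,0,8,0,0,-1,0,0,0,12,0,0,-1,0,0,0,16,0,0,-1,0,0,0,16,0,0,-1,0,0,0,16,0,0,-1,0,0,0,16,0,0,-1,0,0,0,16,0,0])

```text
t: 18.65
ee_pos: [0.4516, -0.011, 0.1303]
tool_rot: [14.1, 89.6, -88.7]
ft_force: [-4.3, -1.6, 6.1]
gripper_width: 0.085
```

```bash
python3 tg.py 2 .1295 -13
```

```text
t 18.65 shift [ 0.0008  0.0003 -0.0012] turn [ 0.2  0.4 -0.1]
ee [ 0.4516 -0.011   0.1303] jawhead -12.8 j [ -7.6 -10.8 116.   -0.4  74.7   5.3] F [-4.3 -1.6  6.1] M [-0.32  1.1   2.56] w 0.085
```

```bash
python3 tg.py 4 .19 104.2
```

```text
t 18.65 shift [-0.0593  0.1205  0.0301] turn [-117.     0.3    0.3]
ee [ 0.4516 -0.011   0.1303] jawhead -12.8 j [ -7.6 -10.8 116.   -0.4  74.7   5.3] F [-4.3 -1.6  6.1] M [-0.32  1.1   2.56] w 0.085
```

arm_command(steps=[-0.3,0,0,0,0,0,0,-0.3,0,0,0,0,0,0,-0.3,-0.03,0,0,0,0,0,-0.3,-0.06,0,0,0,0,0,-0.3,-0.1,0.03,0.007,-10.5,0,0,-0.3,-0.12,0.06,0.015,-21,0,0,-0.3,-0.12,0.09,0.022,-31.5,0,0,-0.3,-0.12,0.1205,0.03,-42,0,0])

```text
t: 19.65
ee_pos: [0.5638, -0.0666, 0.2511]
tool_rot: [-15.8, 89.6, -76.3]
ft_force: [-0.1, 0.1, 0.1]
gripper_width: 0.346
```

```bash
python3 tg.py 4 .19 104.2
```

```text
t 19.65 shift [ 0.0611 -0.0011 -0.0009] turn [-74.7   0.2   0.3]
ee [ 0.5638 -0.0666  0.2511] jawhead 29.5 j [-11.7   2.3  90.6  -0.3  86.9 -41.2] F [-0.1  0.1  0.1] M [-0.01  0.01 -0.02] w 0.346
```

arm_command(steps=[-0.3,0,-0.001,-0.001,-10.5,0,0,-0.3,0.01,-0.001,-0.001,-21,0,0,-0.3,0.02,-0.001,-0.001,-31.5,0,0,-0.3,0.03,-0.001,-0.001,-42,0,0,-0.3,0.04,-0.001,-0.001,-52.5,0,0,-0.3,0.06,-0.001,-0.001,-63,0,0,-0.3,0.06,-0.001,-0.001,-73.5,0,0,-0.3,0.06,-0.001,-0.001,-74.7,0,0])

```text
t: 20.65
ee_pos: [0.5625, -0.0665, 0.1908]
tool_rot: [-90.8, 89.7, -76.6]
ft_force: [0.5, -0.0, -0.3]
gripper_width: 0.35
```

```bash
python3 tg.py 4 .1295 104.2
python3 - <<'E'
from h import *
from rig import status,viewer
import pickle
o=status.get_obs()
p=viewer.capture("wrist")
cv2.imwrite("pics/w6.png",p["pixels"][:,:,::-1])
E
```

```text
t 20.65 shift [ 0.0613  0.0002 -0.0002] turn [ 0.  -0.   0.3]
ee [ 0.5625 -0.0665  0.1908] jawhead 104.2 j [ -11.7    4.2   95.    -0.3   80.6 -115.9] F [ 0.5 -0.  -0.3] M [-0.03 -0.02  0.  ] w 0.35
```

View pics/w6.png

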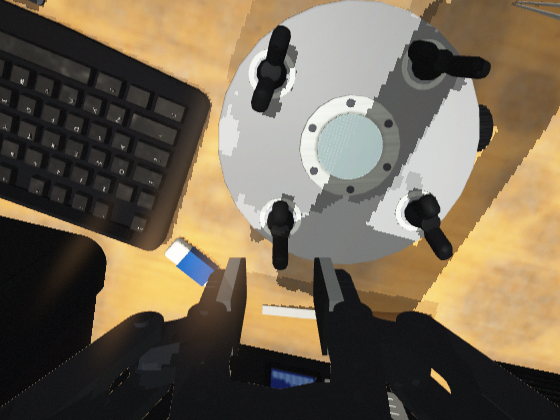

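Screw 4 at column 280, midway between the fingers and upright in the image. Descend and grip.

arm_command(steps=[-0.3,0.025,0,0,0,0,0,-0.3,0.05,0,0,0,0,0,-0.3,0.061,0,0,0,0,0,-0.3,0.061,0,0,0,0,0,-1,0.061,0,0,0,0,0,-1,0.061,0,0,0,0,0,-1,0.061,0,0,0,0,0,-1,0.061,0,0,0,0,0])

```text
t: 21.7
ee_pos: [0.5636, -0.0665, 0.1317]
tool_rot: [-69.5, 89.6, -55.4]
ft_force: [-2.6, 3.5, 6.8]
gripper_width: 0.083
```

```bash
python3 tg.py 4 .1295 104.2
```

```text
t 21.7 shift [ 0.0022  0.0001 -0.0012] turn [-0.1  0.1  0.4]
ee [ 0.5636 -0.0665  0.1317] jawhead 104.1 j [ -11.7    7.3   98.2   -0.3   74.3 -115.8] F [-2.6  3.5  6.8] M [ 0.7   0.33 -0.05] w 0.083
```

arm_command(steps=[-1,0.0003,0,0,9,0,0,-1,0.0005,0,0,18,0,0,-1,0.0007,0,0,27,0,0,-1,0.0009,0,0,36,0,0,-1,0.0011,0,0,45,0,0,-1,0.0013,0,0,54,0,0,-1,0.0015,0,0,61,0,0,-1,0.0015,0,0,64,0,0])

```text
t: 22.7
ee_pos: [0.563, -0.0681, 0.1309]
tool_rot: [-22.4, 89.5, -72.4]
ft_force: [-6.3, -5.6, 6.1]
gripper_width: 0.08
```

```bash
python3 tg.py 4 .1295 40
```

```text
t 22.7 shift [ 0.0014  0.0005 -0.0015] turn [0.  0.5 0.2]
ee [ 0.563  -0.0681  0.1309] jawhead 40.0 j [-11.8   7.3  98.2  -0.5  74.2 -51.7] F [-6.3 -5.6  6.1] M [-0.94  1.33  1.38] w 0.08
```

arm_command(steps=[-1,0,0,0,4,0,0,-1,0,0,0,8,0,0,-1,0,0,0,12,0,0,-1,0,0,0,16,0,0,-1,0,0,0,16,0,0,-1,0,0,0,16,0,0,-1,0,0,0,16,0,0,-1,0,0,0,16,0,0])

```text
t: 23.7
ee_pos: [0.5628, -0.0684, 0.1313]
tool_rot: [-11.5, 89.4, -77.3]
ft_force: [-5.4, -1.9, 4.7]
gripper_width: 0.084
```

```bash
python3 tg.py 4 .1295 24
```

```text
t 23.7 shift [ 0.0017  0.0003 -0.0017] turn [0.2 0.6 0.1]
ee [ 0.5628 -0.0684  0.1313] jawhead 24.2 j [-11.8   7.3  98.2  -0.5  74.3 -35.9] F [-5.4 -1.9  4.7] M [-0.45  1.16  4.27] w 0.084
```

arm_command(steps=[-0.3,0,0,0,0,0,0,-0.3,0,0,0,0,0,0,-0.3,-0.03,0,0,0,0,0,-0.3,-0.06,0,0,0,0,0,-0.3,-0.1,0,0,0,0,0,-0.3,-0.13,0,0.02,0,0,0,-0.3,-0.13,0,0.04,0,0,0,-0.3,-0.13,0,0.04,0,0,0])

```text
t: 24.7
ee_pos: [0.5789, -0.1049, 0.2605]
tool_rot: [-16.3, 89.5, -82.2]
ft_force: [0.9, 1.3, -0.9]
gripper_width: 0.354
```

Run:
```python
from h import *
from rig import status,viewer
import pickle
o=status.get_obs(); print(o["t"],o["ee_pos"],o["ft_force"])
p=viewer.capture("wrist"); pickle.dump((o,p),open("w7.pkl","wb"))
cv2.imwrite("pics/w7.png",p["pixels"][:,:,::-1])
s=viewer.capture("scene"); cv2.imwrite("pics/s7.png",s["pixels"][:,:,::-1])
c=cv2.resize(p["pixels"][0:260,150:410],None,fx=2.3,fy=2.3,interpolation=cv2.INTER_CUBIC)
cv2.imwrite("pics/w7z.png",c[:,:,::-1])
```

```text
24.7 [ 0.57894077 -0.10485939  0.26047706] [ 0.9021279   1.25985482 -0.85361882]
```

View pics/w7.png

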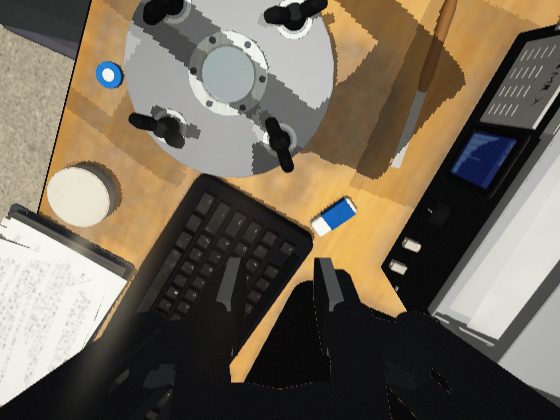

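View pics/s7.png

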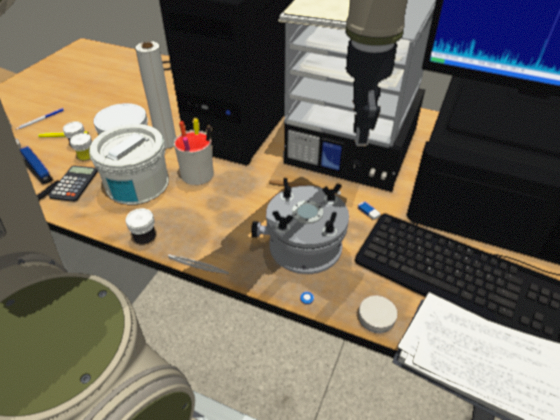

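arm_command(steps=[-0.3,0,-0.01,-0.03,0,0,0,-0.3,0,-0.03,-0.05,0,0,0,-0.3,0,-0.045,-0.05,0,0,0,-0.3,0,-0.045,-0.05,0,0,0,-0.3,0,-0.045,-0.05,0,0,0,-0.3,0,-0.045,-0.05,0,0,0,-0.3,0,-0.045,-0.05,0,0,0,-0.3,0,-0.045,-0.05,0,0,0])

```text
t: 25.8
ee_pos: [0.5168, -0.0764, 0.2593]
tool_rot: [-30.3, 89.5, -96.2]
ft_force: [-0.7, -0.3, -0.7]
gripper_width: 0.349
```

Run:
```python
from h import *
from rig import status,viewer
import pickle
o=status.get_obs(); print(o["t"],o["ee_pos"],o["ft_force"])
p=viewer.capture("wrist"); pickle.dump((o,p),open("w8.pkl","wb"))
c=cv2.resize(p["pixels"][0:260,150:410],None,fx=2.3,fy=2.3,interpolation=cv2.INTER_CUBIC)
cv2.imwrite("pics/w8z.png",c[:,:,::-1])
```

```text
25.8 [ 0.51677969 -0.07635639  0.25931119] [-0.73868703 -0.27925467 -0.65246958]
```

View pics/w8z.png

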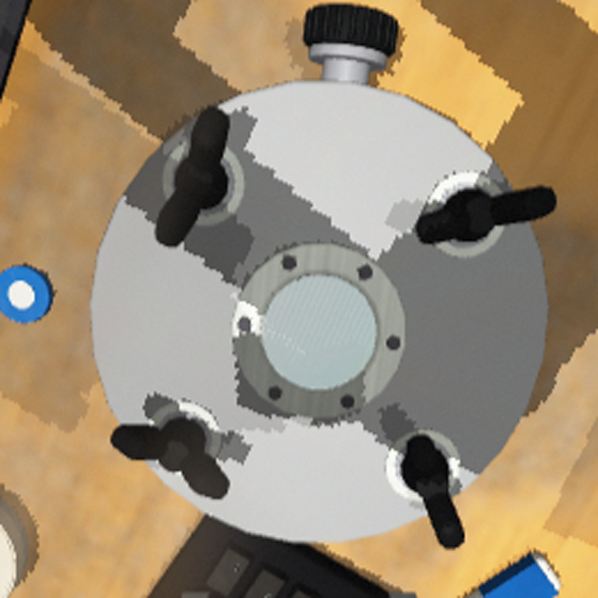

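Run:
```python
from h import *
import pickle
o,p=pickle.load(open("w8.pkl","rb"))
T={1:[(541,201),(432,231)],2:[(210,124),(170,231)],3:[(126,440),(213,484)],4:[(424,448),(452,533)]}
s={1:112.8,2:157.2,3:60.8,4:13.7}
for k,(a,b) in T.items():
    A,B=[ray(p,(q[0]/2.3+150,q[1]/2.3),.128,o) for q in(a,b)];d=A-B;h=np.degrees(np.arctan2(d[1],d[0]))%180;print(k,h,"turned",(s[k]-h)%180,np.radians((s[k]-h)%180),np.hypot(*d[:2]))
```

```text
1 39.11343070487823 turned 73.68656929512176 1.2860732486988318 0.032754825526571496
2 90.50415485853335 turned 66.69584514146663 1.164062095118856 0.03209553605934485
3 175.7956006971232 turned 65.00439930287679 1.1345407961163068 0.03128791342522407
4 134.16098584567956 turned 59.53901415432044 1.039151830384399 0.0312492380975477
```

```bash
python3 -c "
from rig import order
print(order.finish_job())"
```

```text
the job is handed in; nothing more can be done
None
```

I tightened all four wing screws to their stops, screws 1 and 3 first and fully home, then 2 and 4, and handed the job in at about 26 s on the clock.

- **At the stop:** every screw ended against a hard resistance of 2.5 to 4.3 N m at the wrist, far above the 0.1 N m it takes to turn one. The jaws twisted about 12–14° past the wings on screws 1 and 3, and similarly on the other two.
- **Angle turned:** the last wrist picture shows the wings turned about 1.29, 1.16, 1.13 and 1.04 rad for screws 1 to 4. All are inside the expected 1.0 to 1.4 rad.
- **Disagreement:** two pictures gave screw 3's resting heading about 3° apart (172° and 176°). I took this as error in reading the pixels.
- **Bystanders and contact:** by eye, the final scene picture shows the tin, tweezers, pot and disc where they started, though I did not measure them. The gripper hung clear above the cover, touching nothing, with wrist force about 1 N.

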